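# Plug the blade comb into its floating socket and bolt it

## Robot

A 6-joint arm with a two-finger parallel gripper is mounted at the origin on a cart in front of the work surface, level with it; the furniture and walls round the work are solid. World frame = base frame: x ahead of the robot, y to its left, z up, the work surface at z = 0. Lengths are in m, angles in rad, forces in N, time in s.
With the tool pointing down it reaches from about 0.25 to 0.8 m from the base axis. Payload 3.9 kg.
Tool frame: the origin (TCP) lies on the mounting face of the last link; the fingertips stand 173 mm ahead of it and the grasp point (between the pads) lies 155 mm ahead of it (ctrl.hold_point_z is the distance from the TCP to the grasp point, in m); z points along the fingers, y is the line along which they close (so a half turn about z gives the same grasp; the last joint's range is limited). The gripper opens to 85 mm and grips with 20 to 120 N. Pads are 22 mm wide; open, the fingers measure 114 mm over their backs; the gripper's body (76 mm by 85 mm) begins 54 mm behind the grasp point. The pads swing forward as they close: fully open they stand 13 mm farther back than shut.
Start: joints at [-1.206, 0.26, -0.138, 1.173, 0, 1.571], TCP at [0.187, -0.49, 0.405] pointing down, gripper open.
Joint ranges: [-2.78, 2.78], [-0.83, 1.72], [-1.28, 1.37], [-1.9, 2.12], [-1.57, 1.48], [-3.14, 3.14]. Speed limits (rad/s): [2.57, 2.57, 3.14, 3.14, 3.14, 3.14].

## Interface

Orientations are given as a unit quaternion [w, x, y, z].
In Python, from cell import readout, cams, ctrl gives the robot as it stands.
- The arm moves only by the tool play_rows, never from a script. Its argument "moves" is a list of rows, each a list of 7 numbers: the shift along the world's x, y, z in m, then the turn, a rotation vector about the world's x, y, z in degrees, then the opening, from -1 (shut) to 1 (fully open). In form: [[dx, dy, dz, rx, ry, rz, jaw], ...]. A call has 1 to 5 rows; each row shifts and turns the commanded pose from where the row before left it; what a row does not reach is not made up. A row lasts 1/8 s, in which the tool goes at most 62.5 mm and 10.7 degrees, less where a joint would pass 70% of its speed; a pose out of reach is approached as far as the arm can. A call is refused whole if a number of a shift passes 0.0625 or a number of a turn 10.7, either way. A call with a gripper value outside its range is refused whole. The fingers move at their own pace and stop on an object; "squeeze" is the grip in N (left out, the last holds). Time passes only in rows, so rows that do not move let the fingers close. It gives the time, the measured TCP pose, the force, the opening and the grip force at its end, in the units of the state.
- readout.get_obs(): the state, without advancing time (a new reading comes with each control period).
- cams.get_image(name): name is "side" or "top" or "wrist"; returns a dict with "color" (384x512x3 uint8, red, green, blue), "depth" (384x512 float32, m along the optical axis (not along the pixel's ray), 0 where there is no reading), "camera_matrix" (3x3 intrinsics, pixels), "world_to_cam" (4x4, takes a point from world to camera coordinates); the wrist camera has in their place "mount" (4x4, takes a point from camera to tool coordinates, whose origin is the TCP and whose axes are the flange's). Camera axes: x right, y down, z forward; pixel columns grow to the right and rows downward; lengths in m; the calibration is good to about 2 mm. A picture is of the moment at which its call begins: read the wrist's pose just before it.
- ctrl.hand_in(): hands the job in; it is judged then, once.
The state is a dict: "time_s": time; "q": joint angles; "joint_vel": joint speeds; "joint_torque": joint torques, N m; "ee_pos": TCP position; "orientation": TCP orientation; "contact_force": force on the tool from outside, world axes, zero at the start; "ft_torque": the same for the moment, N m; "width": finger opening in m; "grasp_force": force on a finger pad.
Only numpy, scipy, OpenCV 4.12 (cv2) and the standard library are available. Lean on these libraries where they do the work, as an engineer would, in place of code of your own. Each camera call takes 0.05 s, during which the arm holds its last target. There are 200 camera calls.

## Task

Plug the blue five-bladed comb connector into the slotted yellow strip of the aluminium test socket, every blade in its own slot, and press it fully home; feel for the slots and do not force it. Then slide the red-knobbed bolt all the way across so that it locks over the end of the comb, and let go. Leave the press die and the two pots where they are.

Things in the scene. Friction and masses are not known exactly. Their poses are not given: they have to be found in the camera images.
- comb: Loose plug, 80-160 g, same either way round, origin mid-row at the blade tips, z up; it starts standing on the tips. 5 brass blades along its y, 20 mm apart, each 20 (x) x 3.5 (y) x 16 mm long, the last 3.5 mm tapered to 2.5 mm. Above: blue body 26 x 108 mm, z 16 to 30 mm; on it a grip tab 14 (x) x 40 (y) mm, z 30 to 58 mm.
- comb_tab (a point): middle of the comb's grip tab, 44 mm above the blade tips; axes as the comb's
- socket: Aluminium socket fixed to the surface, 56 mm in x, y -77 to +116 mm, origin at its underside below mid-pocket, z up. Pocket x +-20, y -71 to +72 mm, walls 28 mm high, holding the yellow strip. Comb fully home = its body resting on the strip, its origin at z = 16 mm here, its y along this y. Over 25 N between comb and socket damages the blades.
- strip_nominal (a point): Fixed point at mid-pocket, 32 mm above the socket's underside. Yellow strip 36 x 124 mm, top at this height, 5 slots along y, 20 mm apart, each 23 (x) x 5.5 (y) mm, 18 deep. Centred in x, but clamped up to 9 mm off this point along y, either way: unmeasured, to be found by feel or sight. Will not shift under 25 N. Sprung: holds to 4 N, then sinks 1.5 N per mm to a hard stop at 4 mm.
- bolt (a joint): Flat steel bolt on the socket's +y end, 16 mm wide, z 48 to 54 mm in the socket's frame, slides along the socket's -y. 0 = open (tip at y = 72 mm), 0.033 = fully closed (tip at y = 39 mm, over the end of the comb's body). About 2 N friction, stays where left. Passes only when the comb is fully home.
- bolt_knob (a point): On the axis of the bolt's upright red knob (12 mm diameter, z 54 to 80 mm in the socket's frame) at z = 70 mm; moves with the bolt: y = 100 mm in the socket's frame open, 67 mm closed. Axes as the socket's.
- die: bystander: round white press die, 29 mm across, 14 mm high, origin at its underside
- green_pot: bystander: green parts pot, 61 mm across, 22 mm high, origin at its underside
- clear_pot: bystander: small clear lidded pot, 46 mm across, 16 mm high, origin at its underside

How it is judged:
On the way:
1. the comb is fully home in the socket while the bolt is still open (z of comb in the frame of socket between 0.009 and 0.0185 m and horizontal distance between comb and socket below 0.012 m and angle between the y axis of comb and the y axis of socket, either way round below 0.1 rad and angle between comb's own z axis and vertical below 0.06 rad and value of joint bolt below 0.008 m), for 0.2 s.
At the end, for the whole second after the job is handed in: The comb is at rest, fully home in the socket (its origin at most 18.5 mm above the socket's underside; nominally 16, within 12 mm of the socket's origin seen from above, upright within 0.06 rad, its row along the socket's within 0.1 rad) and the bolt is at least 29 mm across (z of comb in the frame of socket between 0.009 and 0.0185 m and horizontal distance between comb and socket below 0.012 m and angle between the y axis of comb and the y axis of socket, either way round below 0.1 rad and angle between comb's own z axis and vertical below 0.06 rad and value of joint bolt above 0.029 m and linear speed of comb below 0.02 m/s); the robot touches nothing.
It fails at once if the comb is forced: more than 25 N between comb and socket (contact force between comb and socket above 25 N).
It fails at once if the press die is moved more than 15 mm (distance of die from where it was at the start of the episode above 0.015 m).
It fails at once if the green pot is moved more than 15 mm (distance of green_pot from where it was at the start of the episode above 0.015 m).
It fails at once if the clear pot is moved more than 15 mm (distance of clear_pot from where it was at the start of the episode above 0.015 m).
It also fails if it takes over 54 s, if anything falls off the work surface, if the arm or the gripper's body presses on something with over 40 N, if the wrist force passes 120 N, or if a joint passes its speed limit or range.

## Working session

There is one attempt and no reset: what is moved stays moved. The work goes in short steps, Python scripts to look and compute and a tool call to move; the robot and the scene stay as the last step left them, time stands still between calls to the robot, and variables do not carry over. Pictures are saved under pics/ and viewed, at most 10 in all, crops included, and the job is handed in when it is done.

Besides the shell and the picture viewer there is one more tool, called after "Request:" as name(argument=value, ...), one argument or row to a line, values as JSON. play_rows: Moves the arm, as the interface text tells. Its arguments: {"type":"object","properties":{"moves":{"type":"array"},"squeeze":{"type":"number"}},"required":["moves"]}

```bash
mkdir -p pics; ls
cat > h.py <<'E'
import numpy as np, cv2
from scipy.spatial.transform import Rotation as R
from cell import readout, cams, ctrl
def view(n):
    o=readout.get_obs(); im=cams.get_image(n)
    if n=='wrist':
        q=np.array(o['orientation']); T=np.eye(4); T[:3,:3]=R.from_quat(q[[1,2,3,0]]).as_matrix(); T[:3,3]=o['ee_pos']
        C=T@np.array(im['mount'])
    else: C=np.linalg.inv(im['world_to_cam'])
    im['C']=C; im['K']=np.array(im['camera_matrix']); return im
def pts(im,uv,d=None):
    uv=np.atleast_2d(uv).astype(int); z=im['depth'][uv[:,1],uv[:,0]] if d is None else d
    r=np.c_[uv,np.ones(len(uv))]@np.linalg.inv(im['K']).T
    return (r*np.reshape(z,(-1,1)))@im['C'][:3,:3].T+im['C'][:3,3]
def ray(im,uv,h):
    uv=np.atleast_2d(uv).astype(float); r=np.c_[uv,np.ones(len(uv))]@np.linalg.inv(im['K']).T@im['C'][:3,:3].T
    c=im['C'][:3,3]; return c+r*((h-c[2])/r[:,2])[:,None]
def save(im,f,crop=None,s=1):
    c=im['color'][:,:,::-1]
    if crop: c=c[crop[1]:crop[3],crop[0]:crop[2]]
    cv2.imwrite('pics/'+f,cv2.resize(c,None,fx=s,fy=s,interpolation=cv2.INTER_CUBIC))
E
python3 - <<'E'
from h import *
print(readout.get_obs())
a=view('top');b=view('side')
save(a,'top.png',s=1.5);save(b,'side.png',s=1.5)
for i in(a,b):print(i['K'],i['C'].round(3))
E
```

```text
pics
{'time_s': 0.0, 'q': array([-1.20596183e+00,  2.60663408e-01, -1.39390636e-01,  1.17267263e+00,
        1.07422570e-06,  1.57081076e+00]), 'joint_vel': array([-2.81684152e-04, -3.48517381e-04,  5.89654754e-05,  7.70596286e-04,
       -3.31046958e-04, -1.69252264e-03]), 'joint_torque': array([ 3.95861543e-04, -4.05676067e+01,  2.53922743e+01,  1.87096040e-02,
        1.74218021e-04,  2.38489250e-06]), 'ee_pos': array([ 0.18719415, -0.49012335,  0.40386721]), 'orientation': array([-9.49256760e-04,  9.83408911e-01,  1.81400062e-01, -1.74568328e-04]), 'contact_force': array([0.07974092, 0.69211807, 0.01046675]), 'ft_torque': array([ 0.02124969,  0.05714806, -0.06038058]), 'grasp_force': 0.0, 'width': 0.08571215129209024}
[[447.93976272   0.         250.91686427]
 [  0.         447.93976272 195.9975995 ]
 [  0.           0.           1.        ]] [[-0.004 -0.997  0.074  0.382]
 [-1.     0.004  0.007  0.044]
 [-0.008 -0.074 -0.997  1.288]
 [ 0.     0.     0.     1.   ]]
[[354.78165508   0.         249.86912519]
 [  0.         354.78165508 191.02924084]
 [  0.           0.           1.        ]] [[-0.96  -0.125  0.251  0.271]
 [-0.28   0.495 -0.822  0.771]
 [-0.022 -0.86  -0.511  0.496]
 [ 0.     0.     0.     1.   ]]
```

View pics/top.png

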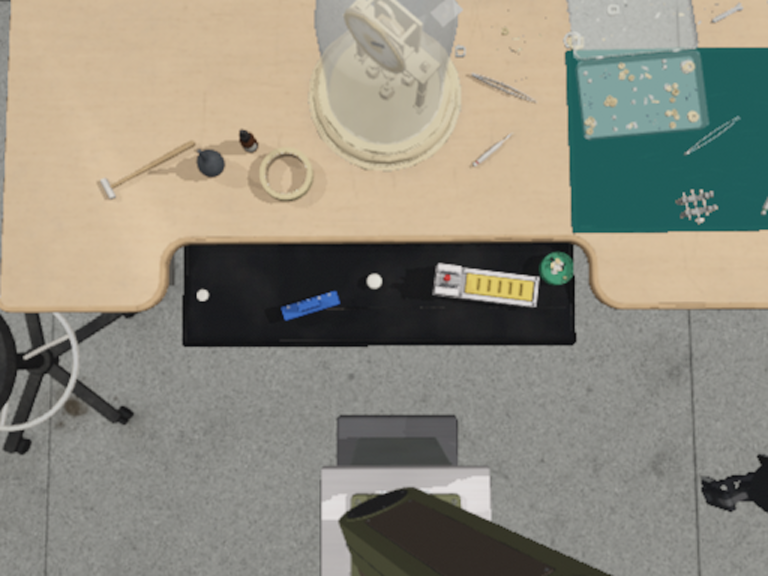

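View pics/side.png

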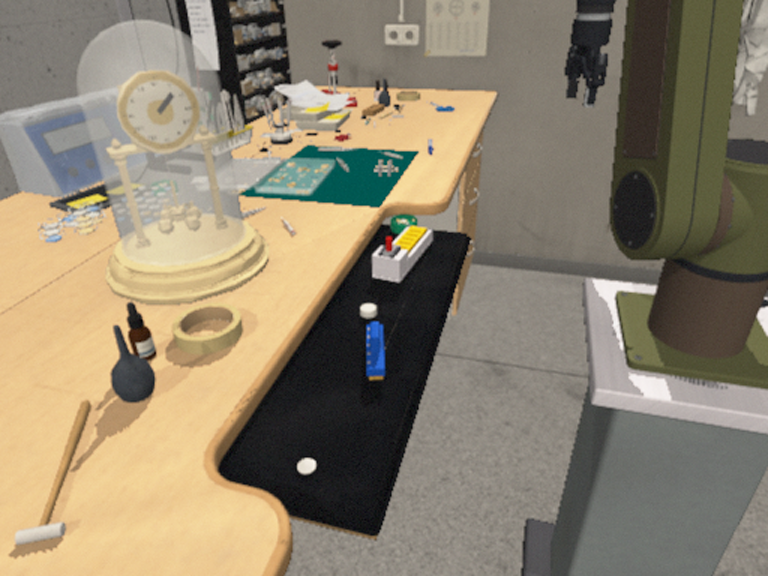

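The top view shows the blue comb at about (207,203) px, and the socket at about (325,191) with its red knob on the left, toward +y. The green pot is at (371,178), the die is at (249,187) and the clear pot is at (135,197). The side view agrees.

Run:
```python
from h import *
a=view('top');b=view('side')
def mask(im,lo,hi,roi):
    h=cv2.cvtColor(im['color'],cv2.COLOR_RGB2HSV); m=cv2.inRange(h,lo,hi); k=np.zeros_like(m); x0,y0,x1,y1=roi; k[y0:y1,x0:x1]=m[y0:y1,x0:x1]
    n,l,s,c=cv2.connectedComponentsWithStats(k)
    i=1+np.argmax(s[1:,4]); v,u=np.nonzero(l==i); return np.c_[u,v],s[i],c[i]
def rect(P):
    (c,s,an)=cv2.minAreaRect((P[:,:2]*1000).astype(np.float32)); return np.round(c,1),np.round(s,1),round(an,1)
S=[('comb',(100,120,60),(130,255,255),(122,160,382,230),(150,140,300,280)),
   ('strip',(20,120,120),(32,255,255),(290,170,370,210),(230,140,300,200)),
   ('knob',(0,150,80),(8,255,255),(280,170,320,200),(230,140,300,200)),
   ('green',(50,120,40),(80,255,200),(350,160,390,192),(240,135,285,158))]
for n,lo,hi,ra,rb in S:
  for nm,im,r in(('top',a,ra),('side',b,rb)):
    try:uv,s,c=mask(im,lo,hi,r)
    except Exception as e: print(n,nm,'none');continue
    P=pts(im,uv); 
    print(n,nm,s,c.round(1),'z pct',np.percentile(P[:,2],[2,25,50,75,98]).round(4),rect(P))
    if n=='comb' and nm=='top':
        for l,h in((.025,.04),(.05,.07)):
            Q=P[(P[:,2]>l)&(P[:,2]<h)]; print(l,h,len(Q),rect(Q),Q[:,2].mean())
        print('ray30',rect(ray(im,uv,.03)))
    if n=='strip': print('ray32',rect(ray(im,uv,.032)))
```

```text
comb top [187 194  40  20 373] [206.7 203.6] z pct [-0.0054  0.0281  0.0306  0.0348  0.0617] (array([456.9, 179.1]), array([ 26.2, 110.8]), 16.8)
0.025 0.04 236 (array([457.3, 179.2]), array([ 25.3, 107.7]), 16.9) 0.030530835233899056
0.05 0.07 77 (array([457.1, 179. ]), array([14.4, 39.3]), 18.8) 0.058003511386769256
ray30 (array([456.1, 177.4]), array([ 28.7, 110.6]), 16.9)
comb side [244 214  13  37 425] [250.  232.5] z pct [-0.0069  0.0278  0.0289  0.0414  0.0575] (array([378.1, 420. ]), array([ 28.1, 733.9]), 17.3)
strip top [310 183  45  17 556] [332.3 191. ] z pct [0.0132 0.0294 0.0317 0.0337 0.0373] (array([462.8, -89.6]), array([ 76.6, 302.2]), 16.9)
ray32 (array([ 489.2, -175.6]), array([123.4,  35.4]), 82.6)
strip side [264 150  21  18 189] [273.8 157.8] z pct [-0.0745  0.029   0.0299  0.0305  0.0318] (array([ 553.7, -610.8]), array([ 56.3, 972.3]), 9.4)
ray32 (array([ 484.4, -182. ]), array([117.2,  37.9]), 82.9)
knob top [296 183   4   4  12] [297.7 184.7] z pct [0.0732 0.0783 0.0793 0.0807 0.0835] (array([502.8, -74.5]), array([ 5.7, 10.7]), 44.6)
knob side [257 157   5  10  39] [258.7 161.3] z pct [-0.0072  0.0601  0.0693  0.0759  0.0787] (array([ 524. , -161.9]), array([  9.9, 198.9]), 14.5)
green top [359 168  23  22 248] [370.4 179.3] z pct [-0.003   0.012   0.0149  0.0175  0.0274] (array([ 470.1, -140.3]), array([ 55.9, 406.1]), 19.7)
green side [260 143  18  13 105] [266.9 148.7] z pct [0.0015 0.011  0.0143 0.0189 0.0211] (array([ 525.8, -287.3]), array([61.5, 57.5]), 44.1)
```

Run:
```python
from h import *
w=cams.get_image('wrist');print(w['mount'].round(3),w['camera_matrix'],ctrl.hold_point_z)
```

```text
[[ 0.    -0.963 -0.271  0.068]
 [ 1.     0.    -0.    -0.001]
 [ 0.    -0.271  0.963  0.032]
 [ 0.     0.     0.     1.   ]] [[313.6595565   0.        252.3642223]
 [  0.        313.6595565 185.9247968]
 [  0.          0.          1.       ]] 0.1547
```

Request:
play_rows(
  moves=[
    [0.043, 0.045, 0, 0, 0, 8.8, 1],
    [0.043, 0.045, 0, 0, 0, 8.8, 1],
    [0.043, 0.045, 0, 0, 0, 8.8, 1],
    [0.043, 0.045, 0, 0, 0, 8.8, 1],
  ],
  squeeze=30,
)

```text
time_s: 0.75
ee_pos: [0.3603, -0.309, 0.4048]
orientation: [0.0, 0.881, 0.472, 0.0]
contact_force: [-0.3, -1.1, -0.1]
width: 0.0851
grasp_force: 0.0
```

Request:
play_rows(
  moves=[
    [0.033, 0.035, -0.022, 0, 0, 6.5, 1],
    [0.032, 0.035, -0.021, 0, 0, 6.5, 1],
    [0.032, 0.035, -0.021, 0, 0, 6.5, 1],
    [0.032, 0.034, -0.021, 0, 0, 6.7, 1],
    [0, 0, 0, 0, 0, 0, 1],
  ],
)

```text
time_s: 1.38
ee_pos: [0.4894, -0.1692, 0.3179]
orientation: [-0.001, 0.751, 0.66, -0.0]
contact_force: [-0.4, -0.9, 0.4]
width: 0.0854
grasp_force: 0.0
```

Run:
```python
from h import *
w=view('wrist'); print(readout.get_obs()['ee_pos'],w['C'].round(3)); np.save('w1.npy',w,allow_pickle=True); save(w,'w1.png',s=1.5)
```

```text
[ 0.48859676 -0.17033604  0.31873934] [[ 0.992 -0.124 -0.037  0.498]
 [-0.129 -0.955 -0.267 -0.101]
 [-0.003  0.27  -0.963  0.286]
 [ 0.     0.     0.     1.   ]]
```

View pics/w1.png

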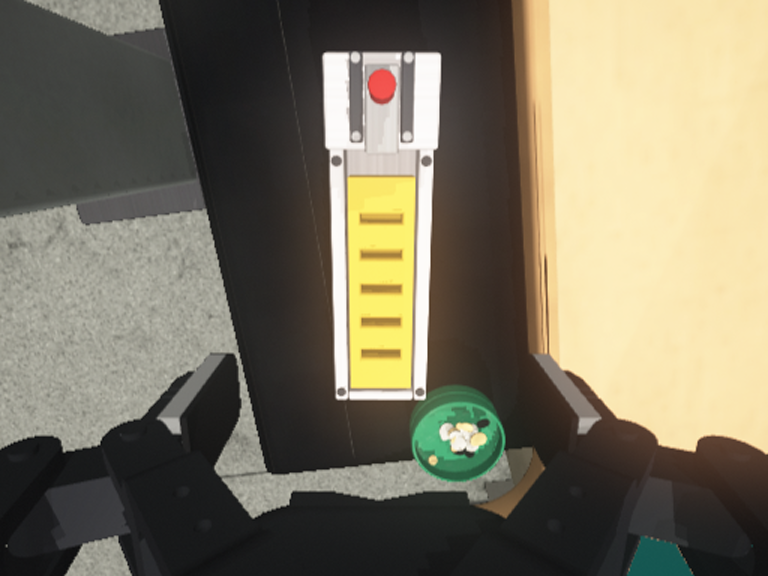

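The wrist view shows the socket upright in the picture. The five slots run from (254,145) to (253,235) px, the knob is at (254,57), and the green pot is clear of the pocket end. Next I measure the slots.

Run:
```python
from h import *
w=np.load('w1.npy',allow_pickle=True).item()
h=cv2.cvtColor(w['color'],cv2.COLOR_RGB2HSV)
y=cv2.inRange(h,(18,90,190),(35,255,255)); y[:, :200]=0;y[:,300:]=0;y[270:]=0
n,l,s,c=cv2.connectedComponentsWithStats(y);i=1+np.argmax(s[1:,4]);strip=(l==i).astype(np.uint8)
P=pts(w,np.argwhere(strip)[:,::-1]);H=np.median(P[:,2]);print('strip z',H,s[i])
cs,_=cv2.findContours(strip,cv2.RETR_EXTERNAL,cv2.CHAIN_APPROX_NONE);cc=max(cs,key=cv2.contourArea)
r=cv2.minAreaRect((ray(w,cc[:,0],.032)[:,:2]*1000).astype(np.float32));print('strip',r)
fill=cv2.drawContours(np.zeros_like(strip),[cc],-1,1,-1)
holes=fill&(1-strip)
n,l,s,c=cv2.connectedComponentsWithStats(holes)
for k in range(1,n):
    if s[k,4]>30:
        x,yy,W,Hh=s[k,:4]
        # top/bottom edges at strip height
        q=ray(w,[[c[k][0],yy-.5],[c[k][0],yy+Hh-.5],[x-.5,c[k][1]],[x+W-.5,c[k][1]]],.032)
        print(s[k],c[k].round(1),'mid',((q[0]+q[1])/2)[:2].round(4),'xmid',((q[2]+q[3])/2)[:2].round(4),np.linalg.norm(q[1]-q[0]).round(4))
red=cv2.inRange(h,(0,150,150),(6,255,255));red[:, :200]=0;red[:,300:]=0;red[100:]=0
v,u=np.nonzero(red);P=pts(w,np.c_[u,v]);top=P[:,2]>.077;print('knob top',P[top].mean(0),top.sum(),P[top].min(0),P[top].max(0))
# socket outline: white pixels with depth z 0.026-.03 walls
V,U=np.mgrid[:300,190:310];uv=np.c_[U.ravel(),V.ravel()];P=pts(w,uv)
m=(P[:,2]>.024)&(P[:,2]<.1)&(P[:,0]>.44)&(P[:,0]<.56)&(P[:,1]>-.27)&(P[:,1]<-.03)&(h[uv[:,1],uv[:,0],1]<40)
print('socket',cv2.minAreaRect((P[m][:,:2]*1000).astype(np.float32)),np.percentile(P[m][:,2],[5,50,95]))
```

```text
strip z 0.031049231471335148 [ 231  118   46  141 5543]
strip ((488.0299072265625, -177.0079803466797), (123.5040283203125, 36.46702575683594), 82.48017120361328)
[240 143  28   5  60] [253.  146.4] mid [ 0.4928 -0.1371] xmid [ 0.493  -0.1382] 0.0041
[241 167  27   5  92] [253.6 169.8] mid [ 0.4907 -0.1569] xmid [ 0.4909 -0.1576] 0.0042
[241 190  26   5 129] [253.4 192. ] mid [ 0.488  -0.1766] xmid [ 0.488  -0.1766] 0.0044
[241 212  26   5 129] [253.5 214. ] mid [ 0.4854 -0.1963] xmid [ 0.4855 -0.1963] 0.0046
[241 233  26   5 129] [253.4 235. ] mid [ 0.4829 -0.2159] xmid [ 0.483  -0.2159] 0.0048
knob top [ 0.50139525 -0.07609655  0.08068677] 271 [ 0.49611278 -0.10063954  0.07742436] [ 0.50686566 -0.07069285  0.28642649]
socket ((491.37908935546875, -153.19039916992188), (192.98995971679688, 56.181819915771484), 82.47496795654297) [0.02620099 0.04662445 0.05449787]
```

Request:
play_rows(
  moves=[
    [-0.005, 0.05, 0, 0, 0, 3.5, 1],
    [-0.005, 0.05, 0, 0, 0, 3.5, 1],
    [-0.005, 0.05, 0, 0, 0, 3.5, 1],
    [-0.005, 0.05, 0, 0, 0, 3.5, 1],
  ],
)

```text
time_s: 1.92
ee_pos: [0.4678, 0.0287, 0.3206]
orientation: [0.001, 0.668, 0.745, 0.0]
contact_force: [-0.1, 0.2, 0.2]
width: 0.0854
grasp_force: 0.0
```

Request:
play_rows(
  moves=[
    [-0.005, 0.05, 0, 0, 0, 3.5, 1],
    [-0.005, 0.05, 0, 0, 0, 3.5, 1],
    [-0.003, 0.049, 0, 0, 0, 3.2, 1],
    [0, 0, 0, 0, 0, 0, 1],
  ],
)

```text
time_s: 2.42
ee_pos: [0.4554, 0.1791, 0.3206]
orientation: [0.001, 0.597, 0.802, 0.001]
contact_force: [0.7, -0.6, 0.2]
width: 0.0857
grasp_force: 0.0
```

Run:
```python
from h import *
w=view('wrist');save(w,'w2.png')
h=cv2.cvtColor(w['color'],cv2.COLOR_RGB2HSV)
m=cv2.inRange(h,(100,100,50),(130,255,255))
n,l,s,c=cv2.connectedComponentsWithStats(m);i=1+np.argmax(s[1:,4]);P=pts(w,np.argwhere(l==i)[:,::-1])
for a,b in((.024,.036),(.05,.066)):
    Q=P[(P[:,2]>a)&(P[:,2]<b)];print(len(Q),Q[:,2].mean(),np.median(Q[:,2]),cv2.minAreaRect((Q[:,:2]*1000).astype(np.float32)))
    z=np.median(Q[:,2]);T=Q[abs(Q[:,2]-z)<.002];print('  top face',len(T),cv2.minAreaRect((T[:,:2]*1000).astype(np.float32)))
print(s[i]);o=readout.get_obs();print(o['ee_pos'],o['orientation'],o['time_s'],o['contact_force'],o['q'])
```

```text
2522 0.02904323270645094 0.02903627103435119 ((454.8696594238281, 178.16006469726562), (25.766462326049805, 107.510986328125), 17.341825485229492)
  top face 2478 ((454.9020690917969, 178.00538635253906), (25.733091354370117, 107.19525909423828), 17.338640213012695)
921 0.05673552273443244 0.05694468683336662 ((454.7496337890625, 178.2200469970703), (14.10628890991211, 39.640445709228516), 17.029891967773438)
  top face 871 ((455.0406494140625, 178.3092041015625), (13.490030288696289, 39.639747619628906), 17.035400390625)
[ 235  118   33  124 3699]
[0.45528403 0.1776537  0.32035519] [5.43334270e-04 5.98106554e-01 8.01416393e-01 1.43563647e-04] 2.475 [ 0.7919449  -0.46999507  0.19759965] [ 3.72264930e-01  2.52089977e-01 -3.80364484e-01  9.37523376e-01
 -7.70302245e-04  1.65453764e+00]
```

View pics/w2.png

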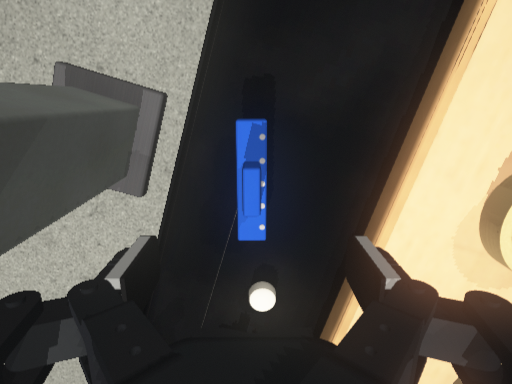

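The picture shows the comb at (252,180) px with its tab centred under the gripper, and the die well below it at (262,296). Now I grasp it.

Request:
play_rows(
  moves=[
    [0, 0, -0.03, 0, 0, 0.7, -0.2],
    [0, 0, -0.03, 0, 0, 0, -0.2],
    [0, 0, -0.03, 0, 0, 0, -0.2],
    [0, 0, -0.019, 0, 0, 0, -0.2],
    [0, 0, -0.005, 0, 0, 0, -0.2],
  ],
)

```text
time_s: 3.1
ee_pos: [0.4549, 0.1754, 0.2049]
orientation: [-0.0, 0.595, 0.804, -0.001]
contact_force: [0.1, -0.5, 0.6]
width: 0.0341
grasp_force: 0.0
```

Request:
play_rows(
  moves=[
    [0, 0, 0, 0, 0, 0, -1],
    [0, 0, 0, 0, 0, 0, -1],
    [0, 0, 0, 0, 0, 0, -1],
    [0, 0, 0, 0, 0, 0, -1],
  ],
  squeeze=50,
)

```text
time_s: 3.6
ee_pos: [0.4556, 0.1776, 0.2064]
orientation: [0.001, 0.593, 0.805, 0.0]
contact_force: [0.8, -1.1, 3.4]
width: 0.0132
grasp_force: 51.5
```

Request:
play_rows(
  moves=[
    [0, 0, 0.03, 0, 0, 0, -1],
    [0, 0, 0.04, 0, 0, 0, -1],
    [0, 0, 0.03, 0, 0, 0, -1],
    [0.004, -0.04, 0, 0, 0, -3, -1],
    [0.005, -0.05, 0, 0, 0, -3.5, -1],
  ],
)

```text
time_s: 4.22
ee_pos: [0.4646, 0.0875, 0.3064]
orientation: [0.001, 0.638, 0.77, 0.001]
contact_force: [0.9, -0.8, -0.8]
width: 0.0132
grasp_force: 50.9
```

Request:
play_rows(
  moves=[
    [0.005, -0.05, 0, 0, 0, -3.5, -1],
    [0.005, -0.05, 0, 0, 0, -3.5, -1],
    [0.005, -0.05, 0, 0, 0, -3.5, -1],
    [0.005, -0.05, 0, 0, 0, -3.7, -1],
    [0.004, -0.04, 0, 0, 0, -3, -1],
  ],
)

```text
time_s: 4.85
ee_pos: [0.4882, -0.1542, 0.3057]
orientation: [0.0, 0.747, 0.665, 0.0]
contact_force: [-0.1, 0.5, -1.2]
width: 0.013
grasp_force: 50.9
```

Request:
play_rows(
  moves=[
    [0, -0.023, 0, 0, 0, -1, -1],
    [0, 0, 0, 0, 0, 0, -1],
    [0, 0, 0, 0, 0, 0, -1],
  ],
)

```text
time_s: 5.22
ee_pos: [0.488, -0.1748, 0.3055]
orientation: [-0.001, 0.752, 0.66, 0.0]
contact_force: [-0.8, 0.6, -1.2]
width: 0.0129
grasp_force: 50.9
```

```bash
cat > comb.py <<'E'
from h import *
w=view('wrist');o=readout.get_obs();np.save('w3.npy',w,allow_pickle=True);save(w,'w3.png')
h=cv2.cvtColor(w['color'],cv2.COLOR_RGB2HSV)
m=cv2.inRange(h,(100,100,50),(130,255,255));
n,l,s,c=cv2.connectedComponentsWithStats(m);i=1+np.argmax(s[1:,4]);P=pts(w,np.argwhere(l==i)[:,::-1])
print(s[i],np.percentile(P[:,2],[2,25,50,75,98]).round(4))
z=np.median(P[:,2]);Q=P[abs(P[:,2]-z)<.004];print('face z',z,cv2.minAreaRect((Q[:,:2]*1000).astype(np.float32)))
A=np.c_[Q[:,:2]-Q[:,:2].mean(0),np.ones(len(Q))];print('plane slope',np.linalg.lstsq(A,Q[:,2],rcond=None)[0].round(4))
print(o['ee_pos'],o['orientation'],o['time_s'],o['contact_force'],'a',np.degrees(2*np.arctan2(o['orientation'][2],o['orientation'][1])))
E
python3 comb.py
```

```text
[ 226  128   54  198 8368] [0.1269 0.1281 0.1288 0.1557 0.1574]
face z 0.1288313999565997 ((487.4558410644531, -173.4984893798828), (108.17511749267578, 25.51520347595215), 82.62019348144531)
plane slope [0.0003 0.0012 0.1282]
[ 0.48808153 -0.17450222  0.30557207] [-4.89527551e-04  7.51432860e-01  6.59809379e-01  2.78870109e-05] 5.275 [ 0.20682649  0.17861636 -1.75566963] a 82.57068526972886
```

View pics/w3.png

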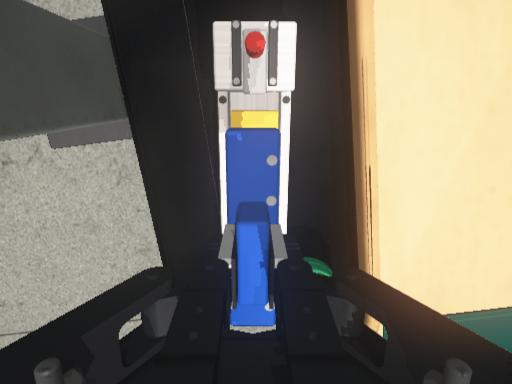

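The comb sits level in the grip and is about 3.5 mm toward +y of the slots. I'll correct that and descend to just above the strip.

Request:
play_rows(
  moves=[
    [0.0005, -0.0035, -0.01, 0, 0, 0, -1],
    [0, 0, -0.025, 0, 0, 0, -1],
    [0, 0, -0.02, 0, 0, 0, -1],
    [0, 0, -0.006, 0, 0, 0, -1],
    [0, 0, 0, 0, 0, 0, -1],
  ],
)

```text
time_s: 5.9
ee_pos: [0.4887, -0.1786, 0.2443]
orientation: [-0.0, 0.752, 0.66, -0.0]
contact_force: [0.1, 0.1, -1.4]
width: 0.013
grasp_force: 50.9
```

```bash
python3 comb.py
python3 - <<'E'
from h import *
w=np.load('w3.npy',allow_pickle=True).item()
h=cv2.cvtColor(w['color'],cv2.COLOR_RGB2HSV)
y=cv2.inRange(h,(18,90,120),(35,255,255)); y[:, :200]=0;y[:,300:]=0;y[:60]=0;y[200:]=0
n,l,s,c=cv2.connectedComponentsWithStats(y);i=1+np.argmax(s[1:,4]);x,yy,W,H,A=s[i];print(s[i])
cols=range(x+8,x+W-8,2)
top=[(u,np.nonzero(l[:,u]==i)[0].min()-.5) for u in cols]
e=ray(w,top,.032)
ax=np.array([.1305,.9914]);print('strip +y edge proj',(e[:,:2]@ax*1000).round(1)[::3],'x edges',(ray(w,[[x-.5,yy+3],[x+W-.5,yy+3]],.032)[:,:2]*1000).round(1))
b=cv2.inRange(h,(100,100,50),(130,255,255));
t=[(u,np.nonzero(b[:,u])[0].min()-.5) for u in range(235,275,4)]
z=.0
print('comb top edge rows',[k[1] for k in t])
for H in(.067,.066):print(H,(ray(w,t,H)[:,:2]@ax*1000).round(1))
E
```

```text
[ 226  129   54  198 8339] [0.0657 0.0669 0.0676 0.0945 0.0962]
face z 0.06764973840827937 ((488.0057678222656, -177.384521484375), (108.27291107177734, 25.33771514892578), 82.61661529541016)
plane slope [0.0043 0.0002 0.067 ]
[ 0.48901465 -0.17877285  0.24492649] [1.10102170e-04 7.51676273e-01 6.59532231e-01 7.03113621e-05] 5.95 [-0.11982465  0.20935265 -1.56049282] a 82.52841643391628
[ 221  108   64   92 1841]
strip +y edge proj [-49.5 -49.5 -49.5 -49.5 -49.5 -49.4 -49.4 -49.4] x edges [[ 478.2 -114.8]
 [ 513.8 -119.4]]
comb top edge rows [np.float64(128.5), np.float64(128.5), np.float64(128.5), np.float64(128.5), np.float64(128.5), np.float64(128.5), np.float64(128.5), np.float64(128.5), np.float64(128.5), np.float64(128.5)]
0.067 [-57.8 -57.8 -57.8 -57.8 -57.8 -57.8 -57.8 -57.8 -57.8 -57.8]
0.066 [-57.9 -57.9 -57.9 -57.9 -57.9 -57.9 -57.9 -57.9 -57.9 -57.9]
```

View pics/w3.png

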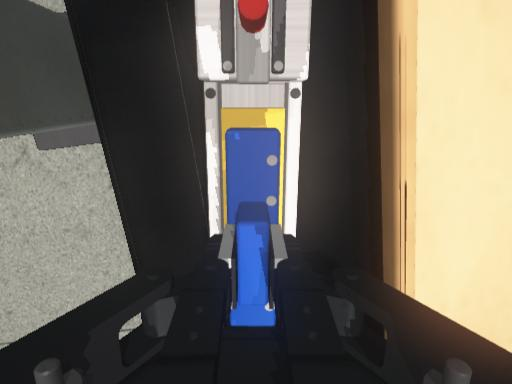

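The picture shows the comb's end at row 128 and the strip's end at row 108. That is an 8.3 mm gap against the nominal 8.0 mm, and the comb is centred in x. I'll lower it gently.

Request:
play_rows(
  moves=[
    [0, 0.0003, -0.003, 0, 0, 0, -1],
    [0, 0, -0.002, 0, 0, 0, -1],
    [0, 0, -0.001, 0, 0, 0, -1],
    [0, 0, -0.001, 0, 0, 0, -1],
    [0, 0, -0.001, 0, 0, 0, -1],
  ],
)

```text
time_s: 6.58
ee_pos: [0.4888, -0.1787, 0.2367]
orientation: [0.0, 0.752, 0.659, 0.0]
contact_force: [-0.6, 0.4, -0.9]
width: 0.0131
grasp_force: 50.9
```

Request:
play_rows(
  moves=[
    [0, 0, -0.001, 0, 0, 0, -1],
    [0, 0, 0, 0, 0, 0, -1],
  ],
)

```text
time_s: 6.82
ee_pos: [0.4888, -0.1786, 0.2356]
orientation: [-0.0, 0.752, 0.659, -0.0]
contact_force: [-0.2, -0.3, -2.4]
width: 0.0128
grasp_force: 50.9
```

No contact force with the tips about 3 mm below the strip top, so the blades are in the slots. Continuing.

Request:
play_rows(
  moves=[
    [0, 0, -0.0015, 0, 0, 0, -1],
    [0, 0, -0.0015, 0, 0, 0, -1],
    [0, 0, -0.001, 0, 0, 0, -1],
  ],
)

```text
time_s: 7.2
ee_pos: [0.4887, -0.1786, 0.2316]
orientation: [-0.0, 0.752, 0.659, -0.0]
contact_force: [-0.2, 0.3, -1.2]
width: 0.0129
grasp_force: 50.9
```

Request:
play_rows(
  moves=[
    [0, 0, -0.0015, 0, 0, 0, -1],
    [0, 0, -0.0015, 0, 0, 0, -1],
    [0, 0, -0.001, 0, 0, 0, -1],
  ],
)

```text
time_s: 7.58
ee_pos: [0.4888, -0.1786, 0.2276]
orientation: [-0.0, 0.752, 0.659, -0.0]
contact_force: [0.8, -0.0, -0.7]
width: 0.0129
grasp_force: 50.9
```

Request:
play_rows(
  moves=[
    [0, 0, -0.001, 0, 0, 0, -1],
    [0, 0, -0.001, 0, 0, 0, -1],
    [0, 0, -0.001, 0, 0, 0, -1],
  ],
)

```text
time_s: 7.95
ee_pos: [0.4888, -0.1786, 0.2247]
orientation: [0.0, 0.752, 0.659, 0.0]
contact_force: [-0.3, -0.2, 0.5]
width: 0.013
grasp_force: 50.9
```

Request:
play_rows(
  moves=[
    [0, 0, -0.0005, 0, 0, 0, -1],
    [0, 0, -0.0005, 0, 0, 0, -1],
    [0, 0, -0.0005, 0, 0, 0, -1],
    [0, 0, 0, 0, 0, 0, -1],
  ],
)

```text
time_s: 8.45
ee_pos: [0.4888, -0.1786, 0.2232]
orientation: [-0.0, 0.752, 0.659, -0.0]
contact_force: [0.3, 0.6, -0.8]
width: 0.0133
grasp_force: 50.9
```

Request:
play_rows(
  moves=[
    [0, 0, -0.0005, 0, 0, 0, -1],
    [0, 0, -0.0005, 0, 0, 0, -1],
    [0, 0, 0, 0, 0, 0, -1],
  ],
)

```text
time_s: 8.82
ee_pos: [0.4888, -0.1786, 0.2224]
orientation: [0.0, 0.752, 0.659, 0.0]
contact_force: [-0.5, 0.2, 1.8]
width: 0.0128
grasp_force: 51.3
```

Request:
play_rows(
  moves=[
    [0, 0, -0.0005, 0, 0, 0, -1],
    [0, 0, 0, 0, 0, 0, -1],
  ],
)

```text
time_s: 9.07
ee_pos: [0.4888, -0.1786, 0.2219]
orientation: [0.0, 0.752, 0.659, 0.0]
contact_force: [-1.4, 0.9, 2.8]
width: 0.0133
grasp_force: 51.6
```

```bash
python3 comb.py
```

```text
[ 226  129   54  197 8299] [0.0434 0.0445 0.0453 0.0722 0.0738]
face z 0.04525082233928737 ((488.3303527832031, -177.48983764648438), (108.11353302001953, 25.284826278686523), 82.54811096191406)
plane slope [ 0.0022 -0.0001  0.0446]
[ 0.48881195 -0.17867286  0.22191741] [1.08700044e-04 7.51856832e-01 6.59326390e-01 5.75357945e-05] 9.125 [-1.65328068  0.61389317  3.7072147 ] a 82.4970401533511
```

Request:
play_rows(
  moves=[
    [0, 0, -0.0005, 0, 0, 0, -1],
    [0, 0, 0, 0, 0, 0, -1],
  ],
)

```text
time_s: 9.38
ee_pos: [0.4888, -0.1786, 0.2213]
orientation: [0.0, 0.752, 0.659, 0.0]
contact_force: [-1.2, 0.6, 4.0]
width: 0.0132
grasp_force: 51.6
```

The comb is home: its body top reads 45 mm, it is level, and it sits on the strip with about 5 N. I'll release it, rise, and go over the knob.

Request:
play_rows(
  moves=[
    [0, 0, 0.0005, 0, 0, 0, -0.2],
    [0, 0, 0, 0, 0, 0, -0.2],
    [0, 0, 0, 0, 0, 0, -0.2],
    [0, 0, 0.01, 0, 0, 0, -0.2],
    [0, 0, 0.025, 0, 0, 0, -0.2],
  ],
)

```text
time_s: 10.0
ee_pos: [0.4882, -0.1784, 0.2565]
orientation: [-0.001, 0.752, 0.659, -0.001]
contact_force: [0.1, -0.1, 0.1]
width: 0.034
grasp_force: 0.0
```

Request:
play_rows(
  moves=[
    [0, 0, 0.03, 0, 0, 0, -0.2],
    [0.004, 0.034, 0, 0, 0, 0, -0.2],
    [0.005, 0.035, 0, 0, 0, 0, -0.2],
    [0.004, 0.035, 0, 0, 0, 0, -0.2],
    [0, 0, 0, 0, 0, 0, -0.2],
  ],
)

```text
time_s: 10.62
ee_pos: [0.502, -0.0729, 0.2874]
orientation: [0.0, 0.751, 0.661, 0.0]
contact_force: [0.3, -0.1, -0.0]
width: 0.0348
grasp_force: 0.0
```

Run:
```python
from h import *
w=view('wrist');a=view('top');save(w,'w4.png')
def show(im,ro,nm):
    h=cv2.cvtColor(im['color'],cv2.COLOR_RGB2HSV)
    for n,lo,hi in(('red',(0,150,80),(6,255,255)),('blue',(100,100,50),(130,255,255))):
        v,u=np.nonzero(cv2.inRange(h,lo,hi));P=pts(im,np.c_[u,v]);k=(P[:,0]>.4)&(P[:,0]<.55)&(P[:,1]<0)&(P[:,1]>-.3)&(P[:,2]>.02)
        if k.sum(): print(nm,n,k.sum(),P[k].mean(0).round(4),np.percentile(P[k][:,2],[5,50,95]).round(4))
show(w,0,'wrist');show(a,0,'top')
o=readout.get_obs();print(o['ee_pos'],o['time_s'],o['contact_force'],o['width'])
```

```text
wrist red 268 [ 0.5017 -0.0741  0.0798] [0.0774 0.079  0.0802]
wrist blue 1883 [ 0.492  -0.145   0.0505] [0.0438 0.0451 0.0719]
[ 0.50193225 -0.0745667   0.28721698] 10.725 [ 0.0037622  -0.52293164 -0.65852566] 0.03454790505307732
```

View pics/w4.png

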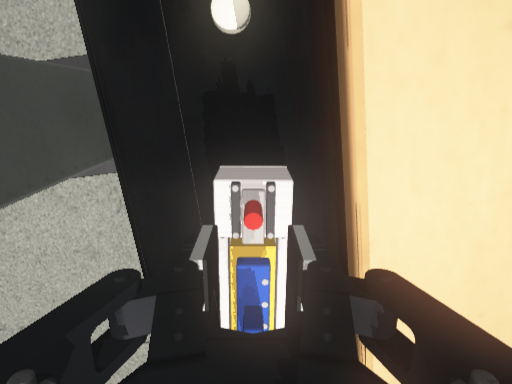

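The knob at (253,213) px is centred between the fingers and the comb is still seated. I'll descend and grip the knob.

Request:
play_rows(
  moves=[
    [0, 0, -0.02, 0, 0, 0, -0.2],
    [0, 0, -0.02, 0, 0, 0, -0.2],
    [0, 0, -0.012, 0, 0, 0, -0.2],
    [0, 0, -0.004, 0, 0, 0, -0.2],
  ],
)

```text
time_s: 11.22
ee_pos: [0.5015, -0.0752, 0.2302]
orientation: [-0.0, 0.752, 0.659, -0.0]
contact_force: [0.4, 0.2, -0.1]
width: 0.0337
grasp_force: 0.0
```

Request:
play_rows(
  moves=[
    [0, 0, 0, 0, 0, 0, -1],
    [0, 0, 0, 0, 0, 0, -1],
    [0, 0, 0, 0, 0, 0, -1],
  ],
  squeeze=30,
)

```text
time_s: 11.6
ee_pos: [0.5021, -0.0748, 0.2311]
orientation: [0.001, 0.752, 0.659, 0.0]
contact_force: [0.3, -1.7, -0.4]
width: 0.0107
grasp_force: 29.4
```

Request:
play_rows(
  moves=[
    [-0.0005, -0.004, 0, 0, 0, 0, -1],
    [-0.001, -0.007, 0, 0, 0, 0, -1],
    [0, 0, 0, 0, 0, 0, -1],
  ],
)

```text
time_s: 11.98
ee_pos: [0.5005, -0.0863, 0.2311]
orientation: [0.001, 0.752, 0.659, 0.0]
contact_force: [-0.3, -0.5, 1.6]
width: 0.0107
grasp_force: 29.7
```

Moving freely (about 11 mm so far). About 22 mm remain.

Request:
play_rows(
  moves=[
    [-0.001, -0.007, 0, 0, 0, 0, -1],
    [-0.001, -0.007, 0, 0, 0, 0, -1],
    [-0.0005, -0.005, 0, 0, 0, 0, -1],
    [-0.0005, -0.002, 0, 0, 0, 0, -1],
    [0, 0, 0, 0, 0, 0, -1],
  ],
)

```text
time_s: 12.6
ee_pos: [0.4978, -0.1063, 0.2311]
orientation: [-0.001, 0.752, 0.659, 0.002]
contact_force: [1.8, 5.8, 4.8]
width: 0.0109
grasp_force: 29.9
```

Request:
play_rows(
  moves=[
    [0, -0.001, 0, 0, 0, 0, -1],
    [0, -0.001, 0, 0, 0, 0, -1],
    [0, 0, 0, 0, 0, 0, -1],
  ],
)

```text
time_s: 12.98
ee_pos: [0.4977, -0.107, 0.2311]
orientation: [-0.002, 0.751, 0.66, 0.003]
contact_force: [2.7, 10.4, 6.4]
width: 0.0105
grasp_force: 30.0
```

The force is rising at about 32 mm of travel, so the bolt is at its stop. I'll let go, rise and check.

Request:
play_rows(
  moves=[
    [0, 0.001, 0, 0, 0, 0, -0.2],
    [0, 0, 0, 0, 0, 0, -0.2],
    [0, 0, 0, 0, 0, 0, -0.2],
    [0, 0, 0.02, 0, 0, 0, -0.2],
    [0, 0, 0.04, 0, 0, 0, -0.2],
  ],
)

```text
time_s: 13.6
ee_pos: [0.4961, -0.1078, 0.2896]
orientation: [-0.002, 0.752, 0.659, -0.002]
contact_force: [-0.1, 0.4, -0.3]
width: 0.0339
grasp_force: 0.0
```

Request:
play_rows(
  moves=[
    [0, 0, 0.05, 0, 0, 0, -0.2],
    [0, 0, 0, 0, 0, 0, -0.2],
  ],
)

```text
time_s: 13.85
ee_pos: [0.4989, -0.1083, 0.3445]
orientation: [0.003, 0.752, 0.659, 0.002]
contact_force: [0.5, 0.7, -0.3]
width: 0.0343
grasp_force: 0.0
```

Run:
```python
from h import *
w=view('wrist');save(w,'w5.png')
h=cv2.cvtColor(w['color'],cv2.COLOR_RGB2HSV)
for n,lo,hi in(('red',(0,150,80),(6,255,255)),('blue',(100,100,50),(130,255,255))):
    v,u=np.nonzero(cv2.inRange(h,lo,hi));P=pts(w,np.c_[u,v]);k=(P[:,0]>.4)&(P[:,0]<.55)&(P[:,1]<0)&(P[:,1]>-.3)&(P[:,2]>.02)
    P=P[k];Q=P[P[:,2]>.076] if n=='red' else P[abs(P[:,2]-.045)<.004]
    print(n,Q.mean(0).round(4),np.percentile(Q[:,2],[5,50,95]).round(4))
o=readout.get_obs();print(o['ee_pos'],o['time_s'],o['contact_force'],o['width'])
```

```text
red [ 0.4974 -0.1052  0.0806] [0.0779 0.0791 0.0803]
blue [ 0.488  -0.1742  0.0451] [0.044  0.0451 0.0462]
[ 0.49795661 -0.10807255  0.34232514] 13.9 [-0.03645746 -0.24807441 -0.83976968] 0.03423742065473909
```

View pics/w5.png

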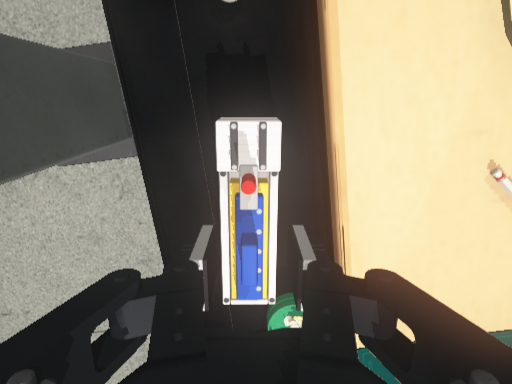

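The bolt tip now lies over the end of the comb's body, with the knob at (248,184) px. The knob travelled 31–33 mm, the comb is still at its home height, and the gripper is clear.

```bash
python3 -c "
from cell import ctrl
print(ctrl.hand_in())"
```

```text
the job is handed in; nothing more can be done
None
```

The comb is plugged in and fully home, the bolt is slid across to its stop (31–32 mm measured; 29 mm needed) over the comb's end, the gripper is clear, and the job was handed in at about 14 s; no verdict came back.

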